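Wedge the balm mould tight in its frame

ROBOT

A 6-joint arm with a two-finger parallel gripper is mounted at the origin on the work surface. World frame = base frame: x ahead of the robot, y to its left, z up, the work surface at z = 0. Lengths are in mm, angles in rad, forces in N, time in s.
With the tool pointing down it reaches from about 275 to 750 mm from the base axis. Payload 10.2 kg.
Tool frame: the origin (TCP) lies at the very end of the fingers, on their centre line; the grasp point (between the pads) lies 19 mm behind it; x points along the fingers, y is the direction in which the jaws open and shut, and the axes are right-handed (so a half turn about x gives the same grasp; the last joint's range is limited). The gripper opens to 85 mm and grips with 20 to 120 N. Pads are 22 mm wide; open, the fingers measure 114 mm over their backs; the gripper's body (76 mm by 85 mm) begins 54 mm behind the grasp point. The pads swing forward as they close: fully open they stand 13 mm farther back than shut.
Start: joints at [0.982, 0.313, 1.498, -0, 1.331, -0.223], TCP at [187.804, 490.266, 231.294] pointing down, gripper open.
Joint ranges: [-2.94, 2.94], [-0.97, 2.17], [0.19, 2.56], [-1.23, 4.37], [0.02, 3.11], [-2.88, 2.88]. Speed limits (rad/s): [2.39, 2.39, 3.01, 3.14, 3.14, 3.14].

INTERFACE

Orientations are given as a unit quaternion [w, x, y, z].
In Python, from rig import ctrl, viewer, order gives the robot as it stands. The module is installed in compiled form; this text tells all that it offers.
- The arm moves only by the tool carry_out, never from a script. Its argument "deltas" is a list of rows, each a list of 7 numbers: the gripper command: -1 is fully open, 1 is shut, values between are in proportion, then the shift along the tool's x, y, z in mm, then the turn, a rotation vector about the tool's x, y, z in degrees. A call has exactly 5 rows; each row is the pose to reach, as a shift and turn from the pose commanded when the call began, along the tool's axes at that moment; what a row does not reach only later rows make up. A row lasts 1/8 s, in which the tool goes at most 62.5 mm and 10.7 degrees, less where a joint would pass 70% of its speed; a pose out of reach is approached as far as the arm can. A call with a gripper value outside its range is refused whole. The fingers move at their own pace and stop on an object; "newtons" is the grip in N (left out, the last holds). Time passes only in rows, so rows that repeat a pose let the fingers close, or fill a call up. It gives the time, the measured TCP pose, the force and the opening at its end, in the units of the state.
- ctrl.sense(): the state, without advancing time (a new reading comes with each control period).
- viewer.capture(name): name is "scene" or "top" or "wrist"; returns the picture (480x640x3 uint8, red, green, blue); there is no depth.
- viewer.calibration(name): a dict with "fx", "fy", "cx", "cy" (pixels), "xyz" and "attitude" of the camera in the world; the wrist camera has in their place "T_tool_cam" (4x4, takes a point from camera to tool coordinates, whose origin is the TCP and whose axes are the tool frame's). Camera axes: x right, y down, z forward; pixel columns grow to the right and rows downward; lengths in mm; the calibration is good to about 2 mm. A picture is of the moment at which its call begins: read the wrist's pose just before it. calibration takes no time and is no camera call.
- order.finish_job(): hands the job in, once; it reports no verdict.
The state is a dict: "time_s": time; "joints": joint angles; "dq": joint speeds; "tau": joint torques, N m; "eef_pos": TCP position; "ee_rot": TCP orientation; "force": force on the tool from outside, world axes, zero at the start; "wrist_torque": the same for the moment, N m; "grip_width": opening from 0.0 (shut) to 1.0 (fully open).
Only numpy, scipy, OpenCV 4.12 (cv2) and the standard library are available. Lean on these libraries where they do the work, as an engineer would, in place of code of your own. Each camera call takes 0.05 s, during which the arm holds its last target. There are 200 camera calls.

TASK

Clamp the balm mould in its wooden frame: stand the tapered wedge from the rack loosely in the slot beside the mould, its sloping face to the frame's sloping block, and let go of it. Then take the tamper and tap the wedge down with it, firmly but without hammering, until it locks and the mould is held tight against the fence. Stand the tamper back upright on the bench and leave the other things where they are.

Things in the scene. Friction and masses are not known exactly. Their poses are not given: they have to be found in the camera images.
- frame: Fixed wooden clamping frame: a plywood board 270 x 130 x 12 mm on the bench that carries, along its x from -x to +x: fence, mould, slot, sloped block. Origin: underside of the board, below the slot. x runs from the mould to the sloped block, y along the slot, z up.
- slot (a point): Fixed point in the slot, at frame x = 0, y = 0, on the board (12 mm above the bench); axes as the frame's. The sloped block (90 mm wide in y) starts 5 mm from it in +x; its face leans away, to 14 mm at its upper edge 60 mm up (slope 0.15), so the slot narrows downwards. The slot is open above and at both ends; the wedge belongs at y = 0.
- fence: Fixed wooden fence block on the frame's board, 30 (x) x 110 x 55 mm high, axes as the frame's. Origin: centre of its underside; its face towards the mould is at +15 mm along its x. Where it stands on the board varies by a millimetre or so.
- mould_mid (a point): Centre, half-way up, of the aluminium balm mould: an open box with three compartments, 110 (x) x 80 (y) x 60 mm high, 0.6 kg, axes as the frame's. It lies loose on the board with 1 to 3 mm of play to the fence; its upright face on the slot is 55 mm away in +x. Driving the wedge first slides it over (5 to 20 N down on the wedge); once it meets the fence the wedge goes stiff.
- wedge_mid (a point): Tapered wooden wedge, 110 mm tall, 110 g, standing thin end down in one of the rack's pockets (either). This point: 55 mm above the tip, on the tip's centre line; z up. Faces at y = +-20 mm are parallel (grip these, about 85 mm above the tip); -x is the plain upright face, 6 mm away; +x the sloping face, 6 mm away at the tip, 0.15 mm more per mm of height.
- wedge_top (a point): Middle of the wedge's flat top, 28 x 40 mm, where it is tapped; 110 mm above the tip, axes as wedge_mid's. Let go in the slot, it stays standing with its tip some 5 to 45 mm above the board; locked, the tip is still 3 to 25 mm above it. Locked: a tap of 25 N no longer moves it down. Tap at under 0.1 m/s: a blow over 200 N counts as hammering.
- slip: A wooden packing slip with parallel sides, 15 x 40 x 110 mm, standing in the rack's other pocket; not needed. Origin: centre of its underside.
- rack: Fixed dark wooden rack 160 x 70 x 45 mm high with two pockets (24 x 46 mm, floor 6 mm up) at x = -40 and +40 mm. Origin: centre of its underside; z up.
- tamper_grip (a point): The tamper: an upright round wooden handle 28 mm in diameter on a flat round steel head 50 mm in diameter and 16 mm high; 122 mm tall in all, 330 g, standing on its head on the bench. This point is on its axis, 95 mm above the flat underside; z is up along the handle.
- mortar: Wooden mortar with pestle, bystander, 112 mm across, 120 mm tall. Origin: centre of its underside.
- bottle_a: Amber bottle, bystander, 36 mm across, 95 mm tall. Origin: centre of its underside.
- bottle_b: Amber bottle, bystander, 44 mm across, 110 mm tall. Origin: centre of its underside.
- jar: Glass jar with cork lid, bystander, 70 mm across, 90 mm tall. Origin: centre of its underside.
- beaker: Glass beaker, bystander, 64 mm across, 85 mm tall. Origin: centre of its underside.
- dish: White ceramic dish, bystander, 90 mm across, 35 mm tall. Origin: centre of its underside.
Not all that is in view belongs to the job. Leave any yellow look-alike of the part that bears wedge_mid alone.

How it is judged:
By the outcome, as a careful person would: the job done as asked, in the order asked, and still so for the second after the job is handed in, with the robot touching nothing.
It also fails if it takes over 64 s, if anything falls off the work surface, if the arm or the gripper's body presses on something with over 40 N, if the wrist force passes 120 N, or if a joint passes its speed limit or range.

## Working session

There is one attempt and no reset: what is moved stays moved. The work goes in short steps, Python scripts to look and compute and a tool call to move; the robot and the scene stay as the last step left them, time stands still between calls to the robot, and variables do not carry over. Pictures are saved under pics/ and viewed, about 8 in all and at most 12, crops included, and the job is handed in when it is done.

Besides the shell and the picture viewer there is one more tool, called after "Request:" as a command line: name --pt "numbers of a row" for each row, then --argument value for the rest. carry_out: Moves the arm, as the interface text tells. Its arguments: {"type":"object","properties":{"deltas":{"type":"array"},"newtons":{"type":"number"}},"required":["deltas"]}

```bash
mkdir -p pics; python3 - <<'E'
from rig import ctrl,viewer
import cv2
s=ctrl.sense();print(s)
for n in("scene","top"):
    c=viewer.calibration(n);print(n,c)
    cv2.imwrite(f"pics/{n}0.png",viewer.capture(n)[:,:,::-1])
print(viewer.calibration("wrist"))
E
```

```text
{'time_s': 0.0, 'joints': array([ 9.81624359e-01,  3.13490962e-01,  1.49847070e+00,  1.87758906e-05,
        1.33100233e+00, -2.23392323e-01]), 'dq': array([ 0.00109951,  0.0009753 ,  0.00204791, -0.00013844,  0.00011519,
       -0.00118641]), 'tau': array([ 1.81076421e-04, -4.12261891e+01, -2.59752649e+01, -6.26517658e-05,
        4.02520862e-03, -1.36655325e-05]), 'eef_pos': array([187.631054  , 490.03896488, 230.70146563]), 'ee_rot': array([ 0.69511583,  0.12816159,  0.69551089, -0.12904724]), 'force': array([ 0.71186849,  0.22664917, -0.08925697]), 'wrist_torque': array([0.02999341, 0.0418911 , 0.01062296]), 'grip_width': 1.0024353404180706}
scene {'fx': 512.0982170025998, 'fy': 512.0982170025998, 'cx': 325.84218480149883, 'cy': 240.37448131959053, 'xyz': array([1154.89203406, -383.57110959, 1048.45395805]), 'attitude': array([-0.26249456,  0.82896127,  0.4697627 , -0.15245599])}
top {'fx': 477.642403078158, 'fy': 477.642403078158, 'cx': 315.73418560797313, 'cy': 240.01771804159276, 'xyz': array([ 434.60503831,  -23.43026802, 1416.56707638]), 'attitude': array([-0.0297446 ,  0.71544844, -0.69681991,  0.04111931])}
{'fx': 432.24475021705484, 'fy': 432.24475021705484, 'cx': 321.1572790698424, 'cy': 243.00728357943123, 'T_tool_cam': array([[-1.79816425e-03, -3.05998422e-01,  9.52030321e-01,
        -1.42547607e+02],
       [ 9.99998383e-01, -5.67284913e-04,  1.70642995e-03,
        -1.19703222e+00],
       [ 1.79075644e-05,  9.52031850e-01,  3.05998948e-01,
        -7.88970452e+01],
       [ 0.00000000e+00,  0.00000000e+00,  0.00000000e+00,
         1.00000000e+00]])}
```

View pics/scene0.png

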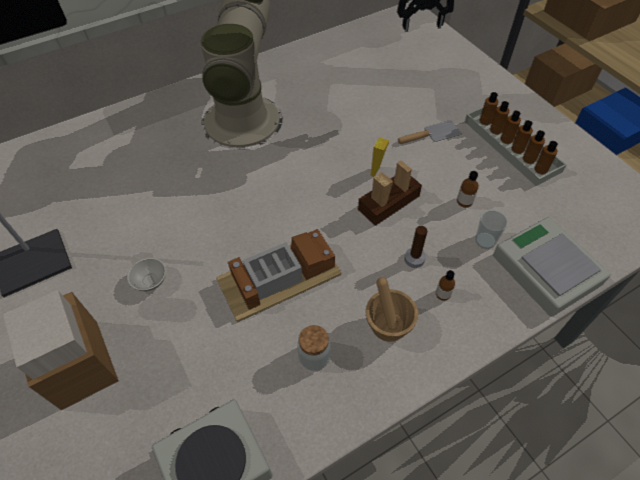

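View pics/top0.png

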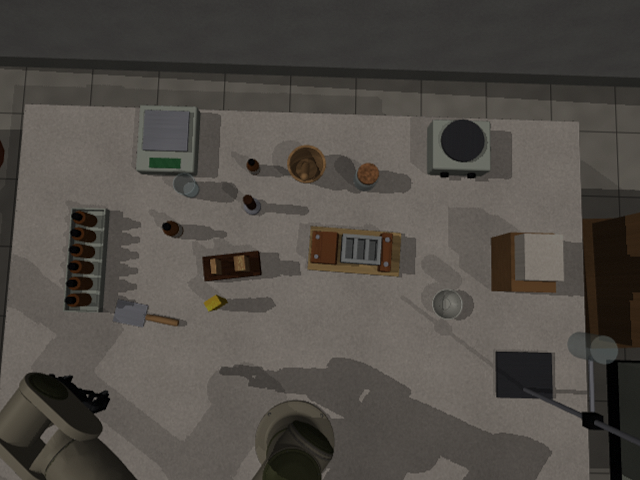

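```bash
cat > h.py <<'E'
import numpy as np,cv2
from rig import ctrl,viewer
from scipy.spatial.transform import Rotation as R
def rot(q): return R.from_quat(np.asarray(q)[[1,2,3,0]]).as_matrix()
def cam(n,s=None):
    c=viewer.calibration(n)
    if n=="wrist":
        s=s or ctrl.sense();Q=rot(s["ee_rot"]);T=c["T_tool_cam"]
        return c,Q@T[:3,:3],Q@T[:3,3]+s["eef_pos"]
    return c,rot(c["attitude"]),c["xyz"]
def proj(C,p):
    c,Q,t=C;v=(np.atleast_2d(p)-t)@Q
    return np.c_[c["fx"]*v[:,0]/v[:,2]+c["cx"],c["fy"]*v[:,1]/v[:,2]+c["cy"]]
def ray(C,u):
    c,Q,t=C;d=Q@[(u[0]-c["cx"])/c["fx"],(u[1]-c["cy"])/c["fy"],1];return t,d/np.linalg.norm(d)
def onz(C,u,z):
    t,d=ray(C,u);return t+d*(z-t[2])/d[2]
def tri(*L):
    A=0;b=0;rs=[ray(C,u) for C,u in L]
    for t,d in rs:
        M=np.eye(3)-np.outer(d,d);A=A+M;b=b+M@t
    p=np.linalg.solve(A,b);return p,[np.linalg.norm((np.eye(3)-np.outer(d,d))@(p-t)) for t,d in rs]
E
python3 - <<'E'
import cv2,numpy as np
a=cv2.imread("pics/scene0.png")[125:275,340:490];b=cv2.imread("pics/scene0.png")[215:325,205:355]
t=cv2.imread("pics/top0.png")
T1=t[185:285,190:290];T2=t[210:290,300:410]
o=np.zeros((600,800,3),np.uint8)
def put(im,x,y,w,h): o[y:y+h,x:x+w]=cv2.resize(im,(w,h),interpolation=cv2.INTER_CUBIC)
put(a,0,0,400,400) if 0 else put(a,0,0,300,300);put(b,0,300,409,300);put(T1,310,0,300,300);put(T2,412,300,385,280)
o=cv2.convertScaleAbs(o,alpha=1.5);cv2.imwrite("pics/crop1.png",o)
from h import *
S=cam("scene");T=cam("top")
for n,u,z in(("tamper",(250,203),122),("rackblkL",(213,266),116),("rackblkR",(240,263),116),("yellow",(214,303),110),("mould",(362,248),72),("block",(323,248),72),("boardL",(309,250),12),("boardR",(400,254),12),("rack",(232,265),45)):
    print(n,onz(T,u,z).round(0))
print(tri((S,(382,180)),(T,(240,258))),tri((S,(402,165)),(T,(212,262))))
E
```

```text
tamper [662. 140. 122.]
rackblkL [487. 234. 116.]
rackblkR [497. 161. 116.]
yellow [388. 228. 110.]
mould [ 551. -175.   72.]
block [548. -64.  72.]
boardL [546. -25.  12.]
boardR [ 541. -294.   12.]
rack [494. 194.  45.]
(array([508.47001239, 157.15478818, 126.18544348]), [np.float64(3.7889274877823973), np.float64(3.7889274877823933)]) (array([494.31674358, 229.49501515, 126.72558445]), [np.float64(6.363358998935806), np.float64(6.363358998935818)])
```

View pics/crop1.png

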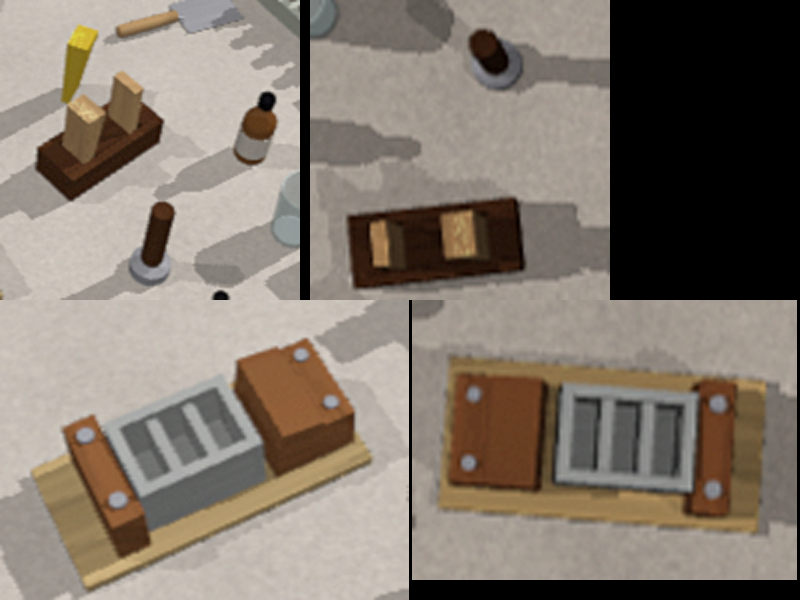

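```bash
cat >> h.py <<'E'
def down(a):  # tool pointing down, tool y at world angle a (deg)
    a=np.radians(a);y=np.array([np.cos(a),np.sin(a),0]);x=np.array([0,0,-1.]);return np.c_[x,y,np.cross(x,y)]
def delta(p,a,p0=None,Q0=None):
    s=ctrl.sense();Q=rot(s["ee_rot"]) if Q0 is None else Q0;p0=s["eef_pos"] if p0 is None else p0
    d=Q.T@(np.array(p)-p0);r=np.degrees(R.from_matrix(Q.T@down(a)).as_rotvec())
    print("shift",d.round(1),"turn",r.round(2),"t",round(s["time_s"],2),"j",s["joints"].round(2));return d,r
E
python3 - <<'E'
from h import *
Q=rot(ctrl.sense()["ee_rot"]);print(Q.round(3),np.degrees(np.arctan2(Q[1,1],Q[0,1])))
for a in(0,180,-3,177): delta([480,60,300],a)
E
```

```text
[[-0.001  0.358  0.934]
 [-0.001  0.934 -0.358]
 [-1.    -0.001 -0.   ]] 69.04176289457614
shift [ -69.  -297.1  426.8] turn [6.904e+01 3.000e-02 6.000e-02] t 0.1 j [ 0.98  0.31  1.5   0.    1.33 -0.22]
shift [ -69.  -297.1  426.8] turn [-1.1096e+02 -7.0000e-02  3.0000e-02] t 0.1 j [ 0.98  0.31  1.5   0.    1.33 -0.22]
shift [ -69.  -297.1  426.8] turn [7.204e+01 3.000e-02 6.000e-02] t 0.1 j [ 0.98  0.31  1.5   0.    1.33 -0.22]
shift [ -69.  -297.1  426.8] turn [-1.0796e+02 -7.0000e-02  3.0000e-02] t 0.1 j [ 0.98  0.31  1.5   0.    1.33 -0.22]
```

Request:
carry_out --pt "-1 -9 -32 50 10 0 0" --pt "-1 -19 -64 100 20 0 0" --pt "-1 -28 -97 150 30 0 0" --pt "-1 -38 -129 200 40 0 0" --pt "-1 -47 -161 250 50 0 0"

```text
time_s: 0.72
eef_pos: [364.4, 248.8, 278.5]
ee_rot: [0.575, 0.412, 0.575, -0.412]
force: [0.4, 0.7, -0.4]
grip_width: 1.002
```

```bash
python3 - <<'E'
from h import *
print(ctrl.sense()["eef_pos"]);delta([490,90,310],-2)
E
```

```text
[364.38863044 248.78410175 278.5471814 ]
shift [-31.5  68.  190.7] turn [20.72 -0.   -0.  ] t 0.72 j [0.33 0.09 1.65 0.   1.4  0.01]
```

Request:
carry_out --pt "-1 -8 17 48 7 0 0" --pt "-1 -16 34 96 14 0 0" --pt "-1 -24 51 144 20.7 0 0" --pt "-1 -32 68 191 20.7 0 0" --pt "-1 -32 68 191 20.7 0 0"

```text
time_s: 1.35
eef_pos: [491.6, 89.9, 309.8]
ee_rot: [-0.492, -0.508, -0.492, 0.508]
force: [-0.2, 0.9, -0.3]
grip_width: 0.997
```

```bash
python3 - <<'E'
from h import *
s=ctrl.sense();np.save("s1.npy",s,allow_pickle=True);print(s["eef_pos"],s["ee_rot"],s["force"],np.abs(s["dq"]).max())
cv2.imwrite("pics/w1.png",viewer.capture("wrist")[:,:,::-1])
E
```

```text
[491.55433666  89.88950873 309.78500615] [-0.49165988 -0.50786131 -0.49187386  0.50833804] [-0.24110677  0.93155762 -0.2912729 ] 0.06261727155987863
```

View pics/w1.png

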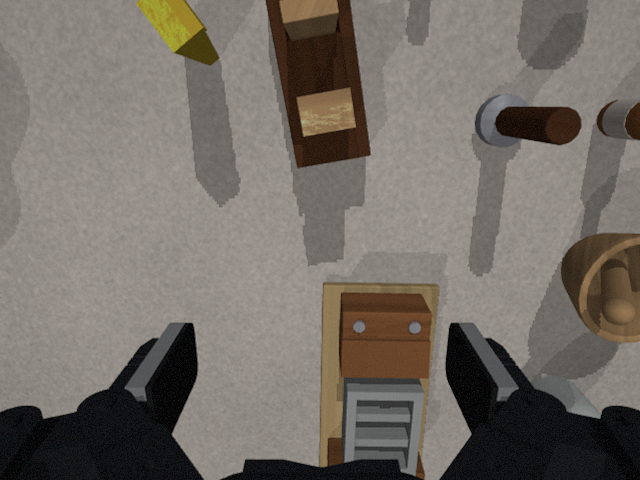

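```bash
python3 - <<'E'
from h import *
s=np.load("s1.npy",allow_pickle=True).item();W=cam("wrist",s);S=cam("scene");T=cam("top")
def seg(n,us,z):
    P=[onz(W,u,z) for u in us];c=np.mean(P,0);d=P[1]-P[0]
    print(n,np.round(P,1)[:,:2].tolist(),"c",c.round(1),"ang",np.degrees(np.arctan2(d[1],d[0])).round(1),"len",np.linalg.norm(d).round(1))
seg("board end",[(323,284),(439,286)],12)
seg("block edge",[(342,375),(430,379)],72)
seg("wedge top -y edge",[(303,137),(356,129)],116)
seg("wedge top +y edge",[(297,99),(351,89)],116)
seg("rack -y edge",[(298,166),(370,154)],45)
seg("tamper top",[(545,125),(579,125)],122)
print(tri((W,(327,113)),(T,(242,262)),(S,(382,182))))
delta([548,-170,310],-2)
E
```

```text
board end [[489.2, -20.9], [617.1, -27.5]] c [553.1 -24.2  12. ] ang -2.9 len 128.2
block edge [[506.0, -96.7], [596.2, -104.5]] c [ 551.1 -100.6   72. ] ang -4.9 len 90.6
wedge top -y edge [[478.8, 144.5], [518.9, 149.1]] c [498.9 146.8 116. ] ang 6.5 len 40.4
wedge top +y edge [[475.6, 172.0], [515.5, 177.6]] c [495.6 174.8 116. ] ang 8.1 len 40.3
rack -y edge [[469.8, 113.5], [537.2, 122.3]] c [503.5 117.9  45. ] ang 7.5 len 67.9
tamper top [[657.9, 147.7], [683.0, 146.9]] c [670.4 147.3 122. ] ang -1.9 len 25.1
(array([499.25708033, 159.66793792, 107.55816662]), [np.float64(2.2963468615244675), np.float64(2.807954587159997), np.float64(0.9658005879920106)])
shift [ -0.4  65.5 259.4] turn [ 0.23 -0.01  0.07] t 1.4 j [-0.05  0.21  1.43  0.    1.51 -0.02]
```

Request:
carry_out --pt "-1 0 15 58 -1 0 0" --pt "-1 0 30 116 -2 0 0" --pt "-1 0 45 174 -2 0 0" --pt "-1 0 60 232 -2 0 0" --pt "-1 0 65 259 -2 0 0"

```text
time_s: 2.02
eef_pos: [547.7, -170.0, 309.6]
ee_rot: [0.501, 0.499, 0.502, -0.499]
force: [0.8, -0.2, -0.1]
grip_width: 1.0
```

```bash
python3 - <<'E'
from h import *
s=ctrl.sense();np.save("s2.npy",s,allow_pickle=True);print(s["eef_pos"],s["force"],np.abs(s["dq"]).max())
im=viewer.capture("wrist")[:,:,::-1];cv2.imwrite("pics/w2.png",im)
# crop 220..420 x 0..200 -> 3x
o=cv2.resize(im[20:220,210:430],None,fx=3,fy=3,interpolation=cv2.INTER_CUBIC);cv2.imwrite("pics/w2c.png",cv2.convertScaleAbs(o,alpha=1.4))
W=cam("wrist",s);print(proj(W,[[551,-100,72],[551,-115,12],[551,-115,72]]))
E
```

```text
[ 547.68907632 -169.97145147  309.55218836] [ 0.79290862 -0.15881077 -0.10315997] 0.29950820767163866
[[326.60943844 114.404898  ]
 [325.77237745 129.03699892]
 [326.45264232 132.73389423]]
```

View pics/w2c.png

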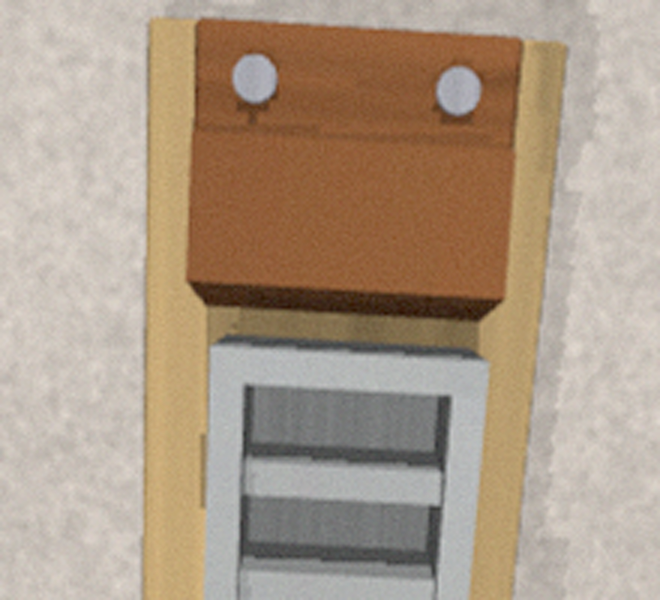

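```bash
python3 - <<'E'
from h import *
s=np.load("s2.npy",allow_pickle=True).item();W=cam("wrist",s)
def seg(n,us,z):
    P=[onz(W,(210+u/3,20+v/3),z) for u,v in us];c=np.mean(P,0);d=P[1]-P[0]
    print(n,np.round(P,1)[:,:2].tolist(),"c",c.round(1),"ang",np.degrees(np.arctan2(d[1],d[0])).round(1),"len",np.linalg.norm(d).round(1))
    return c
seg("board end",[(149,18),(566,44)],12)
seg("block up",[(187,282),(505,300)],72)
seg("block low",[(210,306),(478,320)],12)
seg("mould up",[(213,348),(487,360)],72)
seg("mould low",[(222,338),(478,354)],12)
delta([497,125,320],7)
E
```

```text
board end [[489.3, -23.4], [617.8, -30.0]] c [553.6 -26.7  12. ] ang -2.9 len 128.7
block up [[505.2, -99.9], [594.8, -104.3]] c [ 550.  -102.1   72. ] ang -2.8 len 89.7
block low [[506.0, -108.5], [593.9, -112.5]] c [ 549.9 -110.5   12. ] ang -2.6 len 87.9
mould up [[512.1, -117.9], [590.4, -120.8]] c [ 551.3 -119.4   72. ] ang -2.1 len 78.3
mould low [[509.7, -118.7], [594.3, -123.4]] c [ 552. -121.   12.] ang -3.2 len 84.7
shift [ -10.7  -49.7 -297.1] turn [-6.79  0.01  0.09] t 2.08 j [-0.51  0.39  1.19 -0.    1.56 -0.51]
```

Request:
carry_out --pt "-1 0 -10 -60 -2 0 0" --pt "-1 0 -20 -120 -4 0 0" --pt "-1 10 -30 -180 -6.8 0 0" --pt "-1 30 -40 -240 -6.8 0 0" --pt "-1 60 -50 -290 -6.8 0 0"

```text
time_s: 2.7
eef_pos: [494.6, 124.4, 250.3]
ee_rot: [0.531, 0.468, 0.53, -0.467]
force: [0.7, -0.9, -0.4]
grip_width: 1.003
```

```bash
python3 - <<'E'
from h import *
print(ctrl.sense()["eef_pos"]);delta([497.3,159,200],7.3)
E
```

```text
[494.63373418 124.42479265 250.31938606]
shift [ 50.3   6.9 -34. ] turn [-0.03 -0.01 -0.1 ] t 2.7 j [ 0.02  0.26  1.51  0.    1.36 -0.11]
```

Request:
carry_out --pt "-1 20 4 -17 0 0 0" --pt "-1 40 7 -34 0 0 0" --pt "-1 50 7 -34 0 0 0" --pt "-1 50 7 -34 0 0 0" --pt "-1 50 7 -34 0 0 0"

```text
time_s: 3.32
eef_pos: [498.9, 155.3, 201.1]
ee_rot: [0.53, 0.468, 0.53, -0.468]
force: [0.9, 0.2, 0.5]
grip_width: 1.002
```

```bash
python3 - <<'E'
from h import *
s=ctrl.sense();np.save("s3.npy",s,allow_pickle=True);print(s["eef_pos"],np.abs(s["dq"]).max())
im=viewer.capture("wrist")[:,:,::-1];cv2.imwrite("pics/w3.png",im)
cv2.imwrite("pics/w3c.png",cv2.convertScaleAbs(cv2.resize(im[160:460,150:490],None,fx=2,fy=2,interpolation=cv2.INTER_CUBIC),alpha=1.3))
W=cam("wrist",s);print(proj(W,[[478.8,144.5,116],[518.9,149.1,116],[475.6,172,116],[515.5,177.6,116]]).round(0))
E
```

```text
[498.94292886 155.2990832  201.11439894] 0.0023434283951010225
[[284. 265.]
 [356. 266.]
 [284. 217.]
 [358. 216.]]
```

View pics/w3c.png

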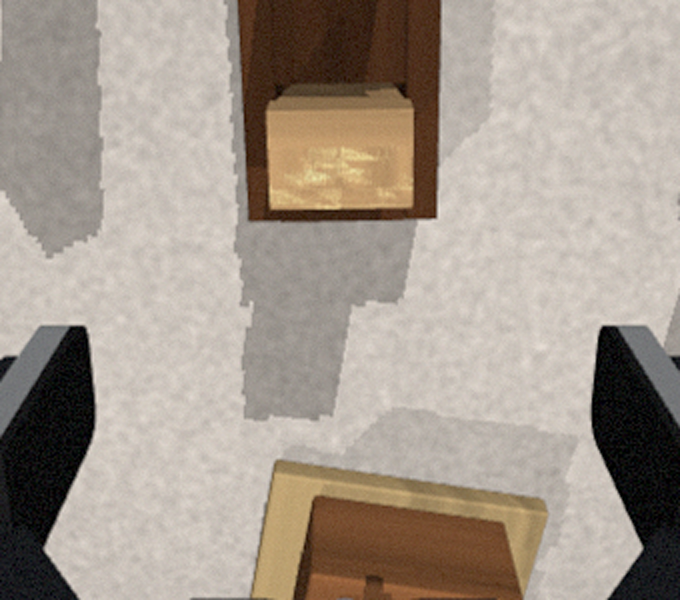

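Request:
carry_out --pt "-1 40 -1 -5 0 0 0" --pt "-1 80 -1 -5 0 0 0" --pt "-1 115 -1 -5 0 0 0" --pt "-1 129 -1 -5 0 0 0" --pt "-1 129 -1 -5 0 0 0" --newtons 40

```text
time_s: 4.0
eef_pos: [497.3, 160.3, 71.5]
ee_rot: [0.53, 0.468, 0.53, -0.468]
force: [0.5, 0.0, 0.8]
grip_width: 1.0
```

Request:
carry_out --pt "1 0 0 0 0 0 0" --pt "1 0 0 0 0 0 0" --pt "1 0 0 0 0 0 0" --pt "1 0 0 0 0 0 0" --pt "1 0 0 0 0 0 0" --newtons 40

```text
time_s: 4.62
eef_pos: [497.6, 160.6, 72.2]
ee_rot: [0.531, 0.468, 0.53, -0.467]
force: [-1.1, -0.1, 6.4]
grip_width: 0.465
```

Request:
carry_out --pt "1 -45 0 0 0 0 0" --pt "1 -95 0 0 0 0 0" --pt "1 -140 2 30 2 0 0" --pt "1 -143 5 85 5 0 0" --pt "1 -143 9 143 8 0 0"

```text
time_s: 5.25
eef_pos: [524.0, 18.5, 215.1]
ee_rot: [0.497, 0.504, 0.496, -0.504]
force: [0.2, -0.4, -0.9]
grip_width: 0.467
```

```bash
python3 - <<'E'
from h import *
s=ctrl.sense();print(s["eef_pos"],s["force"],s["grip_width"]);delta([549.8,-106.1,172],-2.8)
E
```

```text
[523.98106036  18.46539059 215.05637527] [ 0.2131247  -0.35128078 -0.89973702] 0.4669402954098914
shift [ 43.1  27.7 124.1] turn [ 1.91  0.01 -0.08] t 5.25 j [-0.19  0.32  1.53  0.    1.29 -0.17]
```

Request:
carry_out --pt "1 0 10 45 1 0 0" --pt "1 0 20 90 1.9 0 0" --pt "1 20 27.7 124 1.9 0 0" --pt "1 43 27.7 124 1.9 0 0" --pt "1 43 27.7 124 1.9 0 0"

```text
time_s: 5.88
eef_pos: [548.8, -104.6, 169.9]
ee_rot: [-0.486, -0.511, -0.489, 0.513]
force: [-0.1, 1.2, -0.4]
grip_width: 0.466
```

```bash
python3 - <<'E'
from h import *
s=ctrl.sense();np.save("s4.npy",s,allow_pickle=True);print(s["eef_pos"],np.abs(s["dq"]).max())
im=viewer.capture("wrist")[:,:,::-1];cv2.imwrite("pics/w4.png",im)
sc=viewer.capture("scene")[:,:,::-1][190:330,200:360]
a=cv2.resize(im[150:430,200:440],None,fx=1.6,fy=1.6,interpolation=cv2.INTER_CUBIC);b=cv2.resize(sc,(400,350),interpolation=cv2.INTER_CUBIC)
o=np.zeros((450,790,3),np.uint8);o[:448,:384]=a;o[:350,390:790]=b
cv2.imwrite("pics/w4c.png",cv2.convertScaleAbs(o,alpha=1.4))
delta([549.8,-106.1,172],-2.8)
E
```

```text
[ 548.8080666  -104.55485586  169.86327019] 0.04263097844448515
shift [ 0.1 -0.   1.7] turn [ 0.07  0.01 -0.04] t 5.97 j [-0.4   0.44  1.48  0.    1.22 -0.35]
```

View pics/w4c.png

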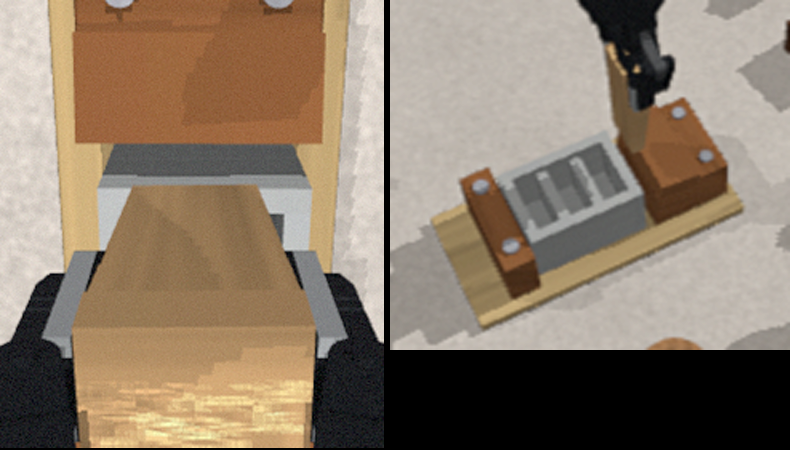

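```bash
python3 - <<'E'
from h import *
s=np.load("s4.npy",allow_pickle=True).item();W=cam("wrist",s)
f=np.array([.049,.9988,0]);o=np.array([549.3,-116,0]);g=np.array([.9988,-.049,0])
def q(n,u,v,z):
    p=onz(W,(200+u/1.6,150+v/1.6),z);print(n,p.round(1),"fx",((p-o)@f).round(1),"fy",((p-o)@g).round(1))
q("block",75,143,72);q("block",322,142,72)
for v in(178,187):q("mould",204,v,72)
q("mouldL",100,182,72);q("mouldR",309,182,72)
q("tip",133,185,104);q("tip",258,185,104)
q("mould low",204,146,12)
E
```

```text
block [504.7 -99.5  72. ] fx 14.3 fy -45.4
block [ 594.5 -103.4   72. ] fx 14.8 fy 44.5
mould [ 551.  -115.3   72. ] fx 0.8 fy 1.6
mould [ 550.8 -118.8   72. ] fx -2.8 fy 1.7
mouldL [ 512.4 -115.    72. ] fx -0.8 fy -36.9
mouldR [ 589.8 -118.7   72. ] fx -0.7 fy 40.5
tip [ 528.2 -104.9  104. ] fx 10.1 fy -21.6
tip [ 568.4 -106.8  104. ] fx 10.1 fy 18.6
mould low [ 551.4 -121.7   12. ] fx -5.6 fy 2.3
```

Request:
carry_out --pt "1 8 1.2 -0.4 0 0 0" --pt "1 18 1.2 -0.4 0 0 0" --pt "1 28 1.2 -0.4 0 0 0" --pt "1 36 1.2 -0.4 0 0 0" --pt "1 42 1.2 -0.4 0 0 0"

```text
time_s: 6.6
eef_pos: [550.8, -104.3, 128.7]
ee_rot: [-0.488, -0.512, -0.488, 0.512]
force: [-0.3, 0.3, -1.6]
grip_width: 0.463
```

Request:
carry_out --pt "1 3 0 0.8 0 0 0" --pt "1 6 0 1.5 0 0 0" --pt "1 9 0 1.5 0 0 0" --pt "1 12 0 1.5 0 0 0" --pt "1 15 0 1.5 0 0 0"

```text
time_s: 7.22
eef_pos: [550.8, -105.8, 114.2]
ee_rot: [0.488, 0.512, 0.488, -0.512]
force: [0.3, 1.4, -1.0]
grip_width: 0.464
```

Request:
carry_out --pt "1 2 0 0 0 0 0" --pt "1 4 0 0 0 0 0" --pt "1 6 0 0 0 0 0" --pt "1 8 0 0 0 0 0" --pt "1 9 0 0.3 0 0 0"

```text
time_s: 7.85
eef_pos: [550.8, -106.0, 105.2]
ee_rot: [0.488, 0.512, 0.488, -0.512]
force: [0.7, 3.4, 0.9]
grip_width: 0.467
```

Request:
carry_out --pt "1 1 0 -0.3 0 0 0" --pt "1 2 0 -0.5 0 0 0" --pt "1 3 0 -0.5 0 0 0" --pt "1 4 0 -0.5 0 0 0" --pt "1 4 0 -0.5 0 0 0"

```text
time_s: 8.48
eef_pos: [551.4, -106.1, 102.6]
ee_rot: [0.488, 0.512, 0.487, -0.512]
force: [-0.3, -0.1, 9.3]
grip_width: 0.464
```

Request:
carry_out --pt "1 -2 0 0 0 0 0" --pt "1 -2 0 0 0 0 0" --pt "-1 -2 0 0 0 0 0" --pt "-1 -2 0 0 0 0 0" --pt "-1 -2 0 0 0 0 0"

```text
time_s: 9.1
eef_pos: [550.8, -105.6, 103.2]
ee_rot: [-0.488, -0.512, -0.488, 0.512]
force: [-0.4, -1.0, 1.0]
grip_width: 0.999
```

Request:
carry_out --pt "-1 -25 0 0 0 0 0" --pt "-1 -60 0 0 0 0 0" --pt "-1 -110 0 0 0 0 0" --pt "-1 -135 0 0 0 0 0" --pt "-1 -135 0 0 0 0 0"

```text
time_s: 9.72
eef_pos: [551.4, -105.8, 239.8]
ee_rot: [0.489, 0.512, 0.487, -0.511]
force: [0.1, -0.5, -0.4]
grip_width: 0.997
```

```bash
python3 - <<'E'
from h import *
s=ctrl.sense();np.save("s5.npy",s,allow_pickle=True);print(s["eef_pos"],s["force"],np.abs(s["dq"]).max())
im=viewer.capture("wrist")[:,:,::-1];cv2.imwrite("pics/w5.png",im)
sc=viewer.capture("scene")[:,:,::-1];cv2.imwrite("pics/scene5.png",sc)
cv2.imwrite("pics/top5.png",viewer.capture("top")[:,:,::-1])
a=cv2.resize(im[150:450,200:440],None,fx=1.6,fy=1.6,interpolation=cv2.INTER_CUBIC);b=cv2.resize(sc[190:330,200:360],(400,350),interpolation=cv2.INTER_CUBIC)
o=np.zeros((480,790,3),np.uint8);o[:480,:384]=a;o[:350,390:790]=b
cv2.imwrite("pics/w5c.png",cv2.convertScaleAbs(o,alpha=1.4))
delta([665,145,240],0)
E
```

```text
[ 551.36110171 -105.80157804  239.7759612 ] [ 0.08713335 -0.51921829 -0.40919174] 0.062150385547279245
shift [  -3.3  102.5 -255.7] turn [-2.76 -0.05  0.14] t 9.88 j [-0.4   0.39  1.38 -0.    1.38 -0.35]
```

View pics/w5c.png

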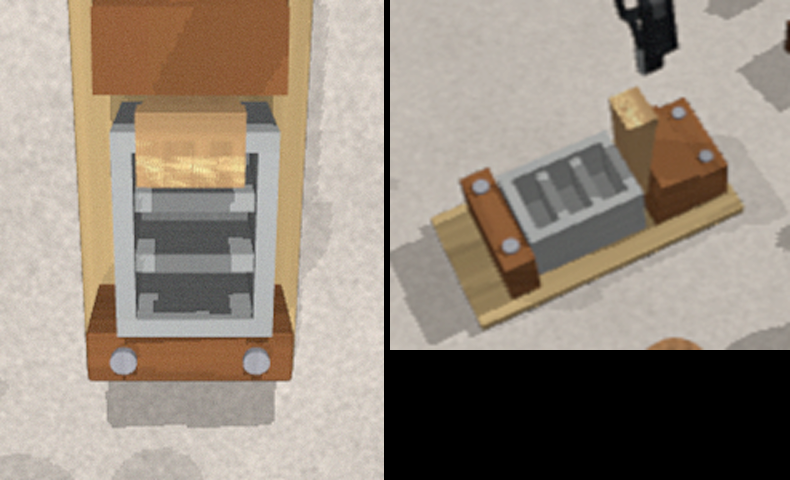

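```bash
python3 - <<'E'
from h import *
s=np.load("s1.npy",allow_pickle=True).item();W=cam("wrist",s);S=cam("scene");T=cam("top")
print("top",tri((W,(562,125)),(T,(249,199.3)),(S,(421.5,230))))
print("head",onz(W,(500,120),12),onz(T,(251.7,206.7),12),onz(S,(415.5,256.5),12))
print([onz(C,u,122).round(1) for C,u in((W,(562,125)),(T,(249,199.3)),(S,(421.5,230)))])
s=np.load("s5.npy",allow_pickle=True).item();W=cam("wrist",s)
px=lambda u,v:(200+u/1.6,150+v/1.6)
for z in(142,146,150):
    P=[onz(W,px(*u),z) for u in((137,187),(246,187),(136,112),(246,112))];print(z,np.round(P,1)[:,:2].tolist(),np.linalg.norm(P[1]-P[0]),np.linalg.norm(P[2]-P[0]),np.mean(P,0))
E
```

```text
top (array([672.63441189, 146.15386434, 119.47240924]), [np.float64(1.2272372529514082), np.float64(2.679301495604572), np.float64(1.8906694034200975)])
head [668.02669095 147.37990133  12.        ] [670.42480127 148.40979373  12.        ] [673.64356069 149.02866276  12.        ]
[array([670.4, 147.3, 122. ]), array([672.3, 143.1, 122. ]), array([674.1, 146.8, 122. ])]
142 [[529.2, -119.1], [569.6, -121.1], [530.9, -90.4], [570.3, -92.3]] 40.47930993318275 28.75282619172216 [ 550.02171916 -105.74443506  142.        ]
146 [[529.6, -117.6], [569.4, -119.6], [531.3, -89.4], [570.1, -91.3]] 39.805293140532335 28.27406586400485 [ 550.08410048 -104.45401815  146.        ]
150 [[530.0, -116.1], [569.1, -118.0], [531.7, -88.3], [569.8, -90.2]] 39.13127634788181 27.795305536287525 [ 550.14648179 -103.16360125  150.        ]
```

Request:
carry_out --pt "-1 0 24 -56 -1 0 0" --pt "-1 0 47 -112 -2 0 0" --pt "-1 0 70 -168 -2.8 0 0" --pt "-1 10 94 -224 -2.8 0 0" --pt "-1 40 108.5 -258 -2.8 0 0"

```text
time_s: 10.5
eef_pos: [672.3, 149.6, 197.1]
ee_rot: [0.501, 0.5, 0.501, -0.499]
force: [0.7, -0.8, -0.2]
grip_width: 1.0
```

```bash
python3 - <<'E'
from h import *
s=ctrl.sense();print(s["eef_pos"],np.abs(s["dq"]).max())
im=viewer.capture("wrist")[:,:,::-1];cv2.imwrite("pics/w6.png",im)
W=cam("wrist",s);print(proj(W,[[672,146.5,122],[670.5,148,0]]).round(0))
cv2.imwrite("pics/w6c.png",cv2.convertScaleAbs(im,alpha=1.3))
delta([671,147,76],0)
E
```

```text
[672.31952273 149.6267104  197.13735774] 0.5829484091743757
[[322. 263.]
 [320. 208.]]
shift [114.7   0.7   5.8] turn [ 0.28 -0.07  0.45] t 10.55 j [0.05 0.72 0.96 0.   1.46 0.05]
```

View pics/w6c.png

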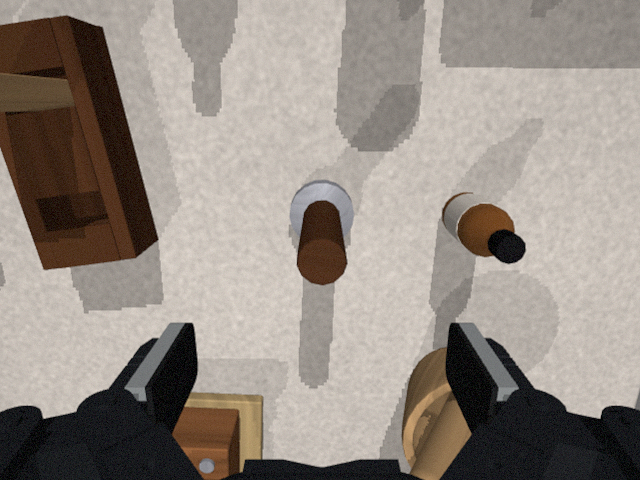

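Request:
carry_out --pt "-1 30 0 0 0 0 0" --pt "-1 70 0 0 0 0 0" --pt "-1 105 0 0 0 0 0" --pt "-1 123 0 0 0 0 0" --pt "-1 123 0 0 0 0 0"

```text
time_s: 11.18
eef_pos: [671.0, 146.8, 73.9]
ee_rot: [0.5, 0.499, 0.501, -0.501]
force: [0.2, 0.1, 0.2]
grip_width: 0.998
```

Request:
carry_out --pt "1 0 0 0 0 0 0" --pt "1 0 0 0 0 0 0" --pt "1 0 0 0 0 0 0" --pt "1 0 0 0 0 0 0" --pt "1 0 0 0 0 0 0" --newtons 100

```text
time_s: 11.8
eef_pos: [672.2, 146.8, 76.2]
ee_rot: [0.501, 0.5, 0.5, -0.499]
force: [0.5, 0.3, 5.8]
grip_width: 0.303
```

Request:
carry_out --pt "1 -40 0 0 0 0 0" --pt "1 -90 0 0 0 0 0" --pt "1 -140 0 0 0 0 0" --pt "1 -180 0 0 0 0 0" --pt "1 -180 0 0 0 0 0"

```text
time_s: 12.42
eef_pos: [672.2, 146.9, 257.8]
ee_rot: [0.501, 0.501, 0.499, -0.499]
force: [0.3, -0.3, -3.2]
grip_width: 0.304
```

```bash
python3 - <<'E'
from h import *
s=ctrl.sense();print(s["eef_pos"],s["force"],s["grip_width"]);delta([550.1,-104.5,256],-2.8)
E
```

```text
[672.2217411  146.93636652 257.76897129] [ 0.26554802 -0.30290115 -3.22780639] 0.3038905886407858
shift [   1.2 -122.3  251.3] turn [ 2.85 -0.02 -0.27] t 12.43 j [ 0.05  0.69  0.85 -0.    1.6   0.04]
```

Request:
carry_out --pt "1 0 -24 50 1 0 0" --pt "1 0 -48 100 2 0 0" --pt "1 0 -72 150 2.8 0 0" --pt "1 0 -97 201 2.8 0 0" --pt "1 0 -122 251 2.8 0 0"

```text
time_s: 13.05
eef_pos: [547.9, -105.4, 252.8]
ee_rot: [-0.486, -0.511, -0.489, 0.512]
force: [0.3, -1.3, -1.8]
grip_width: 0.305
```

Request:
carry_out --pt "1 5 0 0 0 0 0" --pt "1 12 0 0 0 0 0" --pt "1 18 0 0 0 0 0" --pt "1 22 0 0 0 0 0" --pt "1 24 0 0 0 0 0"

```text
time_s: 13.68
eef_pos: [549.9, -103.7, 230.8]
ee_rot: [-0.488, -0.512, -0.488, 0.512]
force: [0.2, -0.2, -3.0]
grip_width: 0.301
```

```bash
python3 - <<'E'
from h import *
s=ctrl.sense();print(s["eef_pos"],s["force"],s["grip_width"])
im=viewer.capture("wrist")[:,:,::-1];sc=viewer.capture("scene")[:,:,::-1]
a=cv2.resize(im[200:480,180:460],(420,420));b=cv2.resize(sc[170:330,200:360],(375,375),interpolation=cv2.INTER_CUBIC)
o=np.zeros((420,800,3),np.uint8);o[:,:420]=a;o[:375,425:]=b
cv2.imwrite("pics/w7c.png",cv2.convertScaleAbs(o,alpha=1.5));delta([550.1,-104.5,226],-2.8)
E
```

```text
[ 549.89462189 -103.73890614  230.84945037] [ 0.21505497 -0.22129423 -3.04523047] 0.30137342378397225
shift [5.1 0.3 0.5] turn [ 0.07 -0.    0.01] t 13.78 j [-0.4   0.39  1.39  0.    1.36 -0.35]
```

View pics/w7c.png

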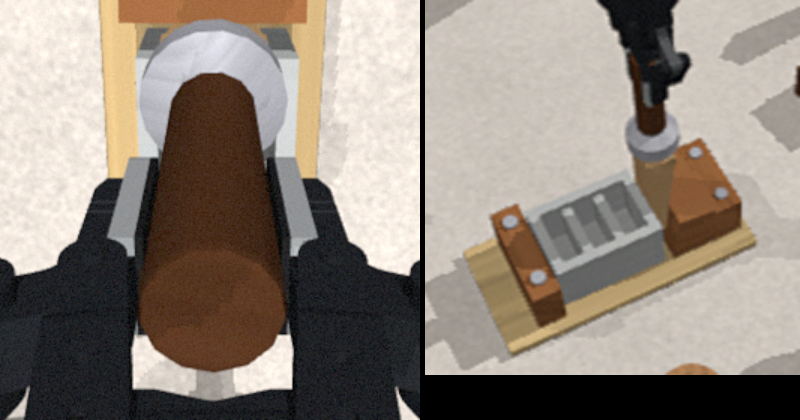

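Request:
carry_out --pt "1 2 0 0.5 0 0 0" --pt "1 4 0 0.5 0 0 0" --pt "1 6 0 0.5 0 0 0" --pt "1 8 0 0.5 0 0 0" --pt "1 10 0 0.5 0 0 0"

```text
time_s: 14.4
eef_pos: [549.8, -104.8, 221.2]
ee_rot: [-0.488, -0.512, -0.488, 0.512]
force: [0.6, 0.6, -2.6]
grip_width: 0.303
```

Underside about 145; no contact yet. Going on.

Request:
carry_out --pt "1 1 0 0 0 0 0" --pt "1 2 0 0 0 0 0" --pt "1 3 0 0 0 0 0" --pt "1 4 0 0 0 0 0" --pt "1 5 0 0 0 0 0"

```text
time_s: 15.02
eef_pos: [550.3, -105.0, 217.9]
ee_rot: [0.489, 0.512, 0.487, -0.512]
force: [-1.3, 0.4, 9.0]
grip_width: 0.305
```

Request:
carry_out --pt "1 1 0 0 0 0 0" --pt "1 2 0 0 0 0 0" --pt "1 3 0 0 0 0 0" --pt "1 4 0 0 0 0 0" --pt "1 5 0 0 0 0 0"

```text
time_s: 15.65
eef_pos: [550.6, -105.4, 213.4]
ee_rot: [0.489, 0.512, 0.486, -0.512]
force: [-1.0, -1.3, 9.4]
grip_width: 0.308
```

Request:
carry_out --pt "1 1 0 0 0 0 0" --pt "1 2 0 0 0 0 0" --pt "1 3 0 0 0 0 0" --pt "1 4 0 0 0 0 0" --pt "1 5 0 0 0 0 0"

```text
time_s: 16.27
eef_pos: [550.8, -105.8, 208.9]
ee_rot: [0.49, 0.512, 0.486, -0.512]
force: [-1.4, -3.5, 13.6]
grip_width: 0.302
```

Request:
carry_out --pt "1 1 0 0 0 0 0" --pt "1 2 0 0 0 0 0" --pt "1 3 0 0 0 0 0" --pt "1 4 0 0 0 0 0" --pt "1 5 0 0 0 0 0"

```text
time_s: 16.9
eef_pos: [551.5, -106.2, 208.4]
ee_rot: [0.492, 0.513, 0.484, -0.511]
force: [-10.5, -1.2, 45.7]
grip_width: 0.301
```

Request:
carry_out --pt "1 -3 0 0 0 0 0" --pt "1 -8 0 0 0 0 0" --pt "1 -8 0 0 0 0 0" --pt "1 -5 0 0 0 0 0" --pt "1 -2 0 0 0 0 0"

```text
time_s: 17.52
eef_pos: [550.5, -104.9, 208.2]
ee_rot: [0.49, 0.512, 0.486, -0.511]
force: [-12.8, 4.7, 49.1]
grip_width: 0.304
```

Request:
carry_out --pt "1 1 0 0 0 0 0" --pt "1 2 0 0 0 0 0" --pt "1 3 0 0 0 0 0" --pt "1 3 0 0 0 0 0" --pt "1 3 0 0 0 0 0"

```text
time_s: 18.15
eef_pos: [550.7, -105.0, 208.1]
ee_rot: [0.491, 0.513, 0.485, -0.511]
force: [-14.8, 5.6, 54.8]
grip_width: 0.306
```

Request:
carry_out --pt "1 -5 0 0 0 0 0" --pt "1 -15 0 0 0 0 0" --pt "1 -35 0 0 0 0 0" --pt "1 -55 0 0 0 0 0" --pt "1 -55 0 0 0 0 0"

```text
time_s: 18.77
eef_pos: [550.2, -104.9, 255.7]
ee_rot: [0.488, 0.512, 0.487, -0.512]
force: [-0.3, -0.5, -3.0]
grip_width: 0.306
```

```bash
python3 - <<'E'
from h import *
s=ctrl.sense();print(s["eef_pos"],s["force"],s["grip_width"])
Q=rot(s["ee_rot"]);print(Q[:,0].round(4))
delta([671,147,250],0)
E
```

```text
[ 550.18338337 -104.86776118  255.70147594] [-0.29793367 -0.52979778 -2.98512662] 0.30572452102064424
[ 1.3e-03 -5.0e-04 -1.0e+00]
shift [   5.7  108.6 -257.4] turn [-2.76  0.03 -0.08] t 18.77 j [-0.4   0.37  1.35  0.    1.42 -0.35]
```

Request:
carry_out --pt "1 0 24 -55 -1 0 0" --pt "1 0 48 -110 -2 0 0" --pt "1 0 72 -165 -2.8 0 0" --pt "1 0 94 -220 -2.8 0 0" --pt "1 5 108.6 -257 -2.8 0 0"

```text
time_s: 19.4
eef_pos: [671.0, 149.3, 248.2]
ee_rot: [0.5, 0.499, 0.501, -0.5]
force: [0.6, -0.5, -3.7]
grip_width: 0.305
```

Request:
carry_out --pt "1 35 0 0 0 0 0" --pt "1 75 0 0 0 0 0" --pt "1 115 0 0 0 0 0" --pt "1 140 0 0 0 0 0" --pt "1 150 0 0 0 0 0"

```text
time_s: 20.02
eef_pos: [669.4, 146.6, 97.0]
ee_rot: [0.499, 0.499, 0.501, -0.501]
force: [-0.5, 0.6, -3.2]
grip_width: 0.303
```

```bash
python3 - <<'E'
from h import *
im=viewer.capture("wrist")[:,:,::-1];sc=viewer.capture("scene")[:,:,::-1]
s=ctrl.sense();print(s["eef_pos"],s["force"],s["grip_width"],rot(s["ee_rot"])[:,0].round(4))
a=cv2.resize(im[200:480,180:460],(390,390));b=cv2.resize(sc[190:290,360:460],(400,400),interpolation=cv2.INTER_CUBIC);c=cv2.resize(sc[200:320,210:350],(390,334)[::1])
o=np.zeros((600,800,3),np.uint8);o[:200,:200]=cv2.resize(a,(200,200));o[:400,400:]=b;o[260:594,:390]=c
cv2.imwrite("pics/w8c.png",cv2.convertScaleAbs(o,alpha=1.5))
E
```

```text
[670.05772061 146.69954258  98.76416761] [-0.30721089 -0.22628547 -2.70723882] 0.3078215270094896 [-2.5e-03 -1.0e-04 -1.0e+00]
```

View pics/w8c.png

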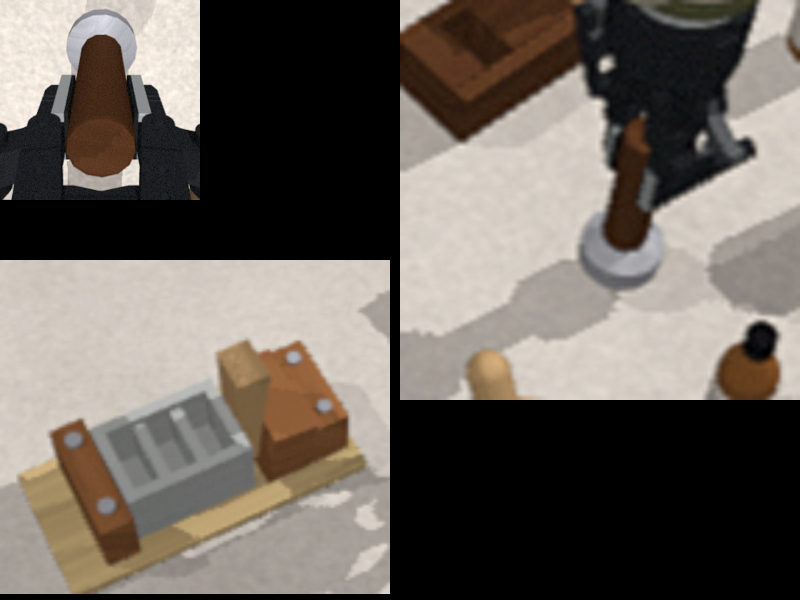

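Request:
carry_out --pt "1 8 0 0 0 0 0" --pt "1 15 0 0 0 0 0" --pt "1 19 0 0 0 0 0" --pt "1 21 0 0 0 0 0" --pt "1 22 0 0 0 0 0"

```text
time_s: 20.75
eef_pos: [670.7, 146.7, 78.4]
ee_rot: [0.5, 0.5, 0.5, -0.5]
force: [-0.6, 0.7, -2.6]
grip_width: 0.305
```

Request:
carry_out --pt "1 0.6 0 0 0 0 0" --pt "1 1.2 0 0 0 0 0" --pt "1 1.8 0 0 0 0 0" --pt "1 2.4 0 0 0 0 0" --pt "1 2.6 0 0 0 0 0"

```text
time_s: 21.38
eef_pos: [670.7, 146.8, 76.3]
ee_rot: [0.5, 0.5, 0.5, -0.5]
force: [-0.5, 0.2, 2.2]
grip_width: 0.304
```

Request:
carry_out --pt "1 0.4 0 0 0 0 0" --pt "0 0.4 0 0 0 0 0" --pt "-1 0.4 0 0 0 0 0" --pt "-1 0.4 0 0 0 0 0" --pt "-1 0.4 0 0 0 0 0"

```text
time_s: 22.0
eef_pos: [670.6, 146.7, 75.2]
ee_rot: [0.5, 0.5, 0.5, -0.5]
force: [0.0, -0.2, -0.3]
grip_width: 1.0
```

Request:
carry_out --pt "-1 -15 0 0 0 0 0" --pt "-1 -50 0 0 0 0 0" --pt "-1 -100 0 0 0 0 0" --pt "-1 -140 0 0 0 0 0" --pt "-1 -140 0 0 0 0 0"

```text
time_s: 22.62
eef_pos: [671.8, 146.8, 220.4]
ee_rot: [0.502, 0.502, 0.498, -0.498]
force: [0.7, -0.3, 0.2]
grip_width: 0.998
```

```bash
python3 - <<'E'
from h import *
s=ctrl.sense();print(s["eef_pos"],s["force"],s["grip_width"],s["time_s"])
im=viewer.capture("wrist")[:,:,::-1];sc=viewer.capture("scene")[:,:,::-1]
o=np.zeros((600,800,3),np.uint8);o[:300,:400]=cv2.resize(im,(400,300));o[:300,400:]=cv2.resize(sc[130:310,320:560],(400,300));o[300:,:400]=cv2.resize(sc[200:320,200:360],(400,300),interpolation=cv2.INTER_CUBIC);
t=viewer.capture("top")[:,:,::-1];o[300:,400:]=cv2.resize(t[210:294,300:412],(400,300),interpolation=cv2.INTER_CUBIC)
cv2.imwrite("pics/final.png",cv2.convertScaleAbs(o,alpha=1.4))
E
```

```text
[671.77134354 146.84346593 220.40687339] [ 0.72161662 -0.25384614  0.17996255] 0.9980452654367339 22.625
```

View pics/final.png

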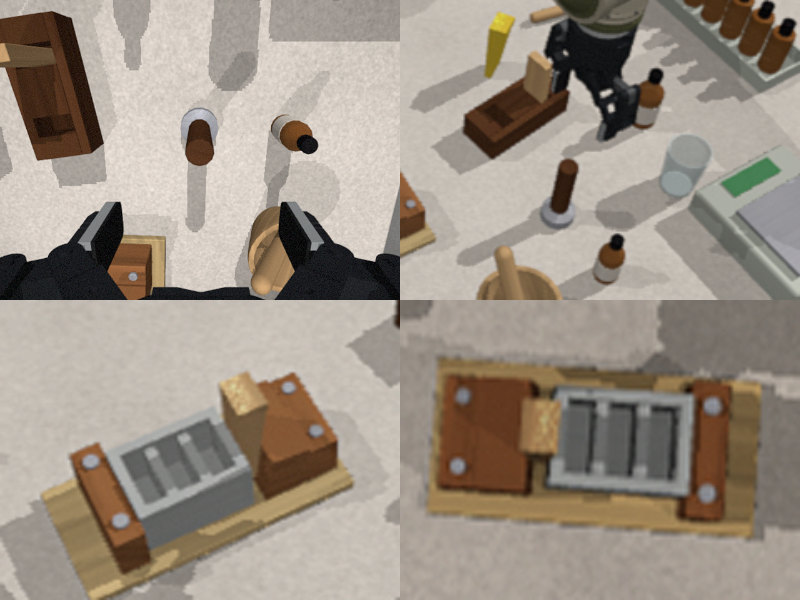

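```bash
python3 -c "
from rig import order;print(order.finish_job())"
```

```text
the job is handed in; nothing more can be done
None
```

The wedge is clamped in the slot, the tamper is back upright on the bench, and I handed the job in at about 23 s of the 64 s allowed. The hand-in itself reported no verdict.

- **Wedge:** I stood it in the slot with its sloping face to the block and let go with its tip about 24 mm above the board. I then pressed it down with the tamper at about 8 mm/s. It moved at 9–14 N until the tip was about 10 mm above the board, then went stiff. It held at 46–55 N with no measurable further drop.
- **Mould:** The last pictures show it against the fence, with no gap visible at that resolution.
- **Tamper and the rest:** The tamper stands where it was. The slip, the yellow look-alike and the other things in view have not moved. The gripper is open about 220 mm above the bench and touches nothing.
- **What disagreed:**
  - **Second tap:** I meant to lift off and tap again, but at the end of that move the tool was already pressing with 49 N. The second reading may therefore have been a continued press rather than a separate tap.
  - **Arm sag:** At 55 N the arm sat about 7 mm above its target but only 2 mm above it at 49 N, which I did not explain. The measured height stayed at about 208 mm, so the wedge did not move.
  - **Tamper position:** The three cameras differed by about 2–4 mm. A close view before the grasp matched my estimate to about 2–3 pixels.

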